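# Lock a filter cartridge into the fume extractor

## Robot

A 6-joint arm with a two-finger parallel gripper is mounted at the origin on the work surface. World frame = base frame: x ahead of the robot, y to its left, z up, the work surface at z = 0. Lengths are in m, angles in rad, forces in N, time in s.
With the tool pointing down it reaches from about 0.3 to 0.875 m from the base axis. Payload 6.4 kg.
Tool frame: the origin (TCP) lies on the centre line of the jaws, within the pads' length; the fingertips stand 25 mm ahead of it and the grasp point (between the pads) lies 6 mm ahead of it; z points along the fingers, y is the line along which they close (so a half turn about z gives the same grasp; the last joint's range is limited). The gripper opens to 85 mm and grips with 20 to 120 N. Pads are 22 mm wide; open, the fingers measure 114 mm over their backs; the gripper's body (76 mm by 85 mm) begins 54 mm behind the grasp point. The pads swing forward as they close: fully open they stand 13 mm farther back than shut.
Start: joints at [-1.372, 0.181, 1.607, -0, 1.354, -0.206], TCP at [0.226, -0.529, 0.225] pointing down, gripper open.
Joint ranges: [-2.99, 2.99], [-0.89, 2.07], [0.3, 2.58], [-1.14, 4.28], [0, 2.63], [-3.12, 3.12]. Speed limits (rad/s): [2.57, 2.57, 3.01, 3.14, 3.14, 3.14].

## Interface

Orientations are given as a unit quaternion [w, x, y, z].
In Python, from bench import get_obs, camera, hand_in, spot_in gives the robot as it stands.
- The arm moves only by the shell command python3 -m jog 'ROWS'. ROWS is JSON, one flat list of numbers, 7 for each row, row after row: the shift along the tool's x, y, z in m, then the turn, a rotation vector about the tool's x, y, z in rad, then the closure, from 0 (fully open) to 1 (shut). A call has 1 to 20 rows; each row is the pose to reach, as a shift and turn from the pose commanded when the call began, along the tool's axes at that moment; what a row does not reach only later rows make up. A row lasts 1/8 s, in which the tool goes at most 62.5 mm and 10.7 degrees, less where a joint would pass 70% of its speed; a pose out of reach is approached as far as the arm can. A call with a gripper value outside its range is refused whole. The fingers move at their own pace and stop on an object; the grip force is fixed at half the most. Time passes only in rows, so rows that repeat a pose let the fingers close. It gives the time, the measured TCP pose, the force, the opening and the grip force at its end, in the units of the state.
- get_obs(): the state, without advancing time (a new reading comes with each control period).
- camera(name): name is "scene" or "top" or "wrist"; returns a dict with "frame" (480x640x3 uint8, red, green, blue), "mtx" (3x3 intrinsics, pixels), "extrinsics" (4x4, takes a point from camera to world coordinates). Camera axes: x right, y up, looking along -z (the intrinsics and any distortion apply to the point x, -y, -z); pixel columns grow to the right and rows downward; lengths in m; the calibration is good to about 2 mm. A picture is of the moment at which its call begins. There is no depth.
- hand_in(): hands the job in; it is judged then, once.
Trained networks look in a picture, given as the dict that the camera call returned (one of the last four; its "shot" number tells which), for a name from the list of things; names that differ only in an ending like _2 or _b are one class to them, and where a whole thing is asked for, a point or a joint stands for the part that bears it (a point fixed in the world has none). Each returns a list of dicts, best first, with "confidence" (0 to 1); they miss things now and then, are a little off and sometimes report something else, mostly with a low value. They report only what shows in the picture. A call takes as long as a camera call.
- spot_in(picture, name): "xyz" ([x, y, z] in m, in world coordinates, good to about 4 mm: the middle of the surface that is visible of it).
The state is a dict: "time_s": time; "q": joint angles; "dq": joint speeds; "joint_efforts": joint torques, N m; "eef_pos": TCP position; "eef_rot": TCP orientation; "wrist_force": force on the tool from outside, world axes, zero at the start; "torque": the same for the moment, N m; "opening": opening from 0.0 (shut) to 1.0 (fully open); "grasp_force": force on a finger pad.
Only numpy, scipy, OpenCV 4.12 (cv2) and the standard library are available. Lean on these libraries where they do the work, as an engineer would, in place of code of your own. Each camera call takes 0.05 s, during which the arm holds its last target. There are 200 camera calls.

## Task

Fit the filter cartridge into the socket on top of the fume extractor: set it in, find the slots, push it down against the spring, twist it clockwise a quarter turn to the stop and let go, so that it springs up into its lock and stays there upright. Do it gently, never ramming or forcing it against the extractor (about 40 N breaks it), do not tip it over, and leave the other things on the bench where they are.

Things in the scene. Friction and masses are not known exactly. Their poses are not given: they have to be found in the camera images.
- cartridge: Loose filter cartridge, 0.17 to 0.28 kg, standing upright; origin at the centre of its underside. Grey round nose 50 mm across, 23 mm high, its lowest 6 mm tapered to 42 mm; flange 80 mm across at heights 23 to 29 mm; white ribbed can 68 mm across up to 55 mm; grip bar on top (grip); two lugs on the nose (lugs). Half a turn about z leaves it the same.
- grip (a point): Middle of the cartridge's upright grip bar, on its axis 70 mm above its underside. The bar is 46 mm long along the cartridge's x, 12 mm thick along y, 30 mm high (heights 55 to 85 mm).
- lugs (a point): On the cartridge's axis, 8 mm above its underside, at the underside of the two bayonet lugs. They stick out of the nose along the cartridge's +x and -x (in line with the grip bar) to 31 mm from the axis, are 9 mm wide and 5 mm high.
- unit: Grey bench fume extractor, fixed to the bench: a box 170 mm (x) by 150 mm (y) by 86 mm high, with a round metal collar, 86 mm across and 28 mm high, in the middle of its top. Origin at the centre of its underside. The collar holds the bayonet socket and is screwed on at an angle of its own, which the pose does not tell (see slots).
- socket (a point): Centre of the socket's mouth in the plane of the collar's rim, 114 mm above the bench, axes as the unit's, z up. Bore 53.6 mm across. Cartridge heights below are of its underside: 8 mm below the rim with lugs resting on the rim, 21 mm below with lugs just under the lip, 23 mm when the flange meets the rim, 18 mm when locked.
- slots (a point): Same point as socket; the pose does NOT tell the slots' angle. Two opposite slots in the rim, about 14 mm wide, 34 mm out from the axis, a small ridge outside each, let the lugs in (3 degrees of play either way). Their line lies within 0.35 rad either way of the unit's x axis: see it, or turn the cartridge, lugs lightly on the rim, until they drop in (4 mm or more).
- spring (a point): Centre of the spring plate's top in the socket, 12 mm below the rim when free. It pushes the nose up: 3.4 N to begin with, 0.6 N more per mm down, 12.5 mm of travel.
- lip (a point): On the socket's axis, 8 mm below the rim: underside of the lip. With the lugs below it the cartridge turns about 90 degrees clockwise seen from above, to a hard stop; the other way is blocked. At the stop the lip is 5 mm thick over 30 degrees: let go there, the spring lifts the cartridge 3 mm into this notch and locks it. Partway it may be let go and regripped, the lip holds it.
- tub: round white lidded tub, 74 mm across, 40 mm high, loose; origin at the centre of its underside. A bystander
- dish: shallow clear open round dish, 68 mm across, 18 mm high, loose; origin at the centre of its underside. A bystander
- driver_a: small screwdriver lying on the mat, 150 mm long, along its own x. A bystander
- driver_b: second screwdriver, like the first. A bystander
- phone: opened phone housing, 145 x 70 x 7 mm, lying flat with its inside up, long side along its own x. A bystander
- tweezers: steel tweezers, about 140 mm long along their own x, 9 mm high. A bystander
- brush: wooden cleaning brush, about 145 mm long along its own x, 12 mm high. A bystander

How it is judged:
On the way:
1. the cartridge is pushed down in the socket until its lugs are below the lip (z of cartridge in the frame of socket below -0.0195 m and horizontal distance between cartridge and socket below 0.004 m), for 0.1 s.
At the end, for the whole second after the job is handed in: the cartridge sits locked in the socket, let go and at rest: its origin 16.5 to 19.5 mm below the rim (held down in the lock notches against the spring; pushed in but not turned fully home it stands higher or lower), within 4 mm of the socket's axis and within 0.06 rad of upright (z of cartridge in the frame of socket between -0.0195 and -0.0165 m and horizontal distance between cartridge and socket below 0.004 m and angle between cartridge's own z axis and vertical below 0.06 rad and linear speed of cartridge below 0.01 m/s and angular speed of cartridge below 0.1 rad/s); the robot touches nothing.
It fails at once if the cartridge is forced against the extractor with more than 40 N (contact force between cartridge and unit above 40 N).
It fails at once if the cartridge is tipped by more than 0.6 rad (angle between cartridge's own z axis and vertical above 0.6 rad).
It fails at once if a bystander is moved by more than 30 mm (distance of any of tub, dish, driver_a, driver_b, phone, tweezers, brush from where it was at the start of the episode above 0.03 m).
It also fails if it takes over 72 s, if anything falls off the work surface, if the arm or the gripper's body presses on something with over 40 N, if the wrist force passes 120 N, or if a joint passes its speed limit or range.

## Working session

There is one attempt and no reset: what is moved stays moved. The work goes in short steps, Python scripts to look and compute and a shell command to move; the robot and the scene stay as the last step left them, time stands still between calls to the robot, and variables do not carry over. Pictures are saved under pics/ and viewed, at most 10 in all, crops included, and the job is handed in when it is done.

```bash
mkdir -p pics; python3 - <<'E'
from bench import *
import cv2
o=get_obs();print(o)
for n in("top","scene"):
    p=camera(n);cv2.imwrite(f"pics/{n}0.png",p["frame"][:,:,::-1])
    print(n,p["mtx"].tolist(),p["extrinsics"].round(4).tolist(),[k for k in p])
    for t in("cartridge","grip","socket","unit","lugs","slots","tub","dish"):
        print(t,[(d["xyz"],d["confidence"]) for d in spot_in(p,t)[:2]])
E
```

```text
{'time_s': 0.0, 'q': array([-1.37225834e+00,  1.81521558e-01,  1.60800922e+00, -2.99874960e-05,
        1.35379004e+00, -2.06277519e-01]), 'dq': array([ 0.00094259, -0.00047588,  0.0007873 , -0.00197248,  0.00051226,
       -0.00024924]), 'joint_efforts': array([ 4.82793203e-04, -4.44869292e+01, -3.51337230e+01, -3.61962066e-04,
        9.09741124e-03,  1.14003441e-05]), 'eef_pos': array([ 0.22636909, -0.52795482,  0.22369453]), 'eef_rot': array([-8.64133542e-04,  9.79584373e-01,  2.01031612e-01, -1.12953951e-05]), 'wrist_force': array([0.39706765, 0.24069194, 0.81827939]), 'torque': array([ 0.0191401 , -0.0305291 , -0.02798494]), 'grasp_force': 0.0, 'opening': 0.9996130380349596}
top [[562.7134296009, 0.0, 320.074019424639], [0.0, 562.7134296009, 232.5588134987548], [0.0, 0.0, 1.0]] [[-0.0134, 0.9888, -0.1487, 0.4012], [-0.9999, -0.0123, 0.0077, 0.1011], [0.0058, 0.1488, 0.9888, 1.0624], [0.0, 0.0, 0.0, 1.0]] ['frame', 'mtx', 'extrinsics', 'shot']
cartridge [([0.6156, 0.2863, 0.0558], 0.57)]
grip []
socket [([0.6063, -0.2049, 0.0837], 0.9)]
unit []
lugs [([0.6114, 0.2891, 0.0523], 0.88)]
slots [([0.6065, -0.2041, 0.0877], 0.8)]
tub [([0.4686, 0.2791, 0.0406], 0.6)]
dish [([0.5655, 0.1513, 0.0015], 0.56)]
scene [[500.76850762294043, 0.0, 321.1303978420905], [0.0, 500.76850762294043, 240.6073337775428], [0.0, 0.0, 1.0]] [[-0.8824, -0.3081, 0.3557, 0.9132], [0.4702, -0.6062, 0.6414, 0.7346], [0.018, 0.7332, 0.6798, 0.7743], [0.0, 0.0, 0.0, 1.0]] ['frame', 'mtx', 'extrinsics', 'shot']
cartridge [([0.6262, 0.3061, 0.0568], 0.97)]
grip [([0.6322, 0.3048, 0.0545], 0.74)]
socket [([0.6361, -0.1769, 0.0866], 0.71)]
unit [([0.6322, -0.17, 0.0859], 0.88)]
lugs [([0.6247, 0.3064, 0.0556], 0.91), ([0.6288, -0.1694, 0.0842], 0.69)]
slots [([0.6317, -0.171, 0.0837], 0.75)]
tub [([0.4787, 0.2929, 0.0402], 0.95), ([0.6327, -0.1771, 0.0828], 0.18)]
dish [([0.5614, 0.1514, 0.0085], 0.88), ([0.6321, -0.1714, 0.0846], 0.39)]
```

View pics/top0.png

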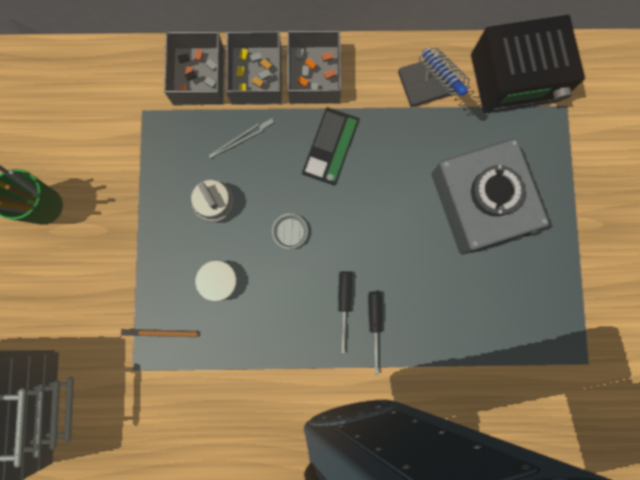

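View pics/scene0.png

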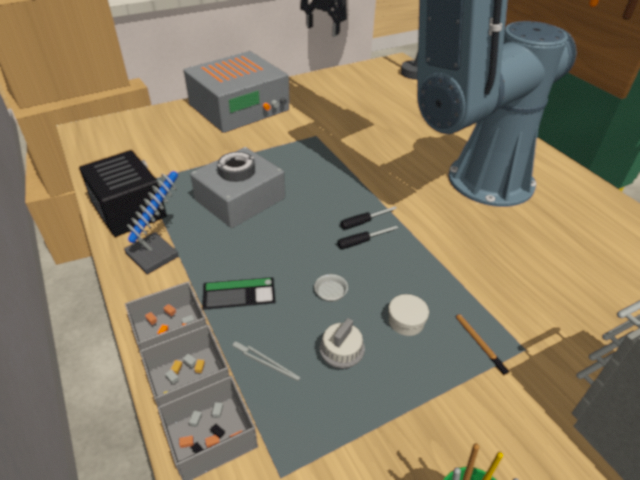

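Top view: cartridge at about (210,198) with its bar from (203,183) to (220,208). The collar is at (498,188) on the unit, which is yawed by about 17°. I'll write helpers and get coarse positions.

```bash
cat >h.py <<'E'
import numpy as np,cv2
from bench import *
from scipy.spatial.transform import Rotation as R
def bp(p,uv,z):
    E=np.array(p["extrinsics"]);K=p["mtx"];uv=np.atleast_2d(uv).astype(float)
    d=np.c_[(uv[:,0]-K[0,2])/K[0,0],-(uv[:,1]-K[1,2])/K[1,1],-np.ones(len(uv))]@E[:3,:3].T
    return E[:3,3]+d*((z-E[2,3])/d[:,2])[:,None]
def proj(p,X):
    E=np.array(p["extrinsics"]);K=p["mtx"];c=(np.atleast_2d(X)-E[:3,3])@E[:3,:3]
    return np.c_[K[0,2]+K[0,0]*c[:,0]/-c[:,2],K[1,2]-K[1,1]*c[:,1]/-c[:,2]]
def tool():
    o=get_obs();w,x,y,z=o["eef_rot"];return o["eef_pos"],R.from_quat([x,y,z,w])
def go(pos,yaw_y):  # tool down, tool y axis at world yaw yaw_y (mod pi)
    P,r=tool();best=None
    for a in(yaw_y,yaw_y+np.pi):
        y=np.array([np.cos(a),np.sin(a),0]);z=np.array([0,0,-1.]);M=np.c_[np.cross(y,z),y,z]
        rv=(r.inv()*R.from_matrix(M)).as_rotvec()
        print("shift",r.inv().apply(np.array(pos)-P).round(4),"rotvec",rv.round(4))
E
python3 - <<'E'
from h import *
p=camera("top")
e=bp(p,[[203,183],[220,208]],.085);print(e)
print(bp(p,[[498,188]],.114),bp(p,[[433,170],[518,140],[550,225],[466,252]],.086))
P,r=tool();print(r.as_matrix().round(3))
w=camera("wrist");E=np.array(w["extrinsics"]);print(w["mtx"],r.inv().apply(E[:3,3]-P),(r.inv().as_matrix()@E[:3,:3]).round(3))
s=bp(p,[[498,188]],.114)[0];go([s[0],s[1],.33],0.3-np.pi/2)
E
```

```text
[[0.63992624 0.30036047 0.085     ]
 [0.59429992 0.26957701 0.085     ]]
[[ 0.61789815 -0.21488658  0.114     ]] [[ 0.65858694 -0.10985263  0.086     ]
 [ 0.71238342 -0.26570176  0.086     ]
 [ 0.55649114 -0.31199743  0.086     ]
 [ 0.51052423 -0.16123629  0.086     ]]
[[ 0.919  0.394 -0.   ]
 [ 0.394 -0.919  0.   ]
 [ 0.    -0.    -1.   ]]
[[333.17053063   0.         317.48246764]
 [  0.         333.17053063 241.67357871]
 [  0.           0.           1.        ]] [ 0.07670583  0.00043963 -0.15026743] [[ 0.001  0.955  0.297]
 [ 1.    -0.001 -0.002]
 [-0.002  0.297 -0.955]]
shift [ 0.4833 -0.1342 -0.1054] rotvec [1.000e-04 0.000e+00 1.048e-01]
shift [ 0.4833 -0.1342 -0.1054] rotvec [-0.0000e+00  1.0000e-04 -3.0368e+00]
```

```bash
python3 -m jog '[0.48,-0.134,-0.015,0,0,0.1,0,0.48,-0.134,-0.015,0,0,0.1,0,0.48,-0.134,-0.015,0,0,0.1,0,0.48,-0.134,-0.015,0,0,0.1,0,0.48,-0.134,-0.015,0,0,0.1,0,0.48,-0.134,-0.015,0,0,0.1,0,0.48,-0.134,-0.015,0,0,0.1,0,0.48,-0.134,-0.015,0,0,0.1,0,0.48,-0.134,-0.015,0,0,0.1,0,0.48,-0.134,-0.015,0,0,0.1,0,0.48,-0.134,-0.015,0,0,0.1,0]'
python3 - <<'E'
from h import *
w=camera("wrist");np.savez("w1.npz",**{k:np.array(v) for k,v in w.items()})
print(get_obs()["time_s"],get_obs()["eef_pos"])
c=proj(w,[[.618,-.215,.114]])[0];print(c,[(d["xyz"],d["confidence"]) for d in spot_in(w,"socket")])
x,y=c.astype(int);x0=max(x-100,0);y0=max(y-75,0);print(x0,y0)
cv2.imwrite("pics/w1.png",cv2.resize(w["frame"][y0:y0+150,x0:x0+200,::-1],None,fx=4,fy=4,interpolation=2))
E
```

```text
time_s: 2.38
eef_pos: [0.6141, -0.2173, 0.2395]
eef_rot: [-0.0, 0.989, 0.151, -0.0]
wrist_force: [-0.0, 0.6, 0.2]
opening: 1.001
grasp_force: 0.0
2.425 [ 0.61404797 -0.21750207  0.23965272]
[315.20495038 226.4588901 ] [([0.6274, -0.2116, 0.0872], 0.92)]
215 151
```

View pics/w1.png

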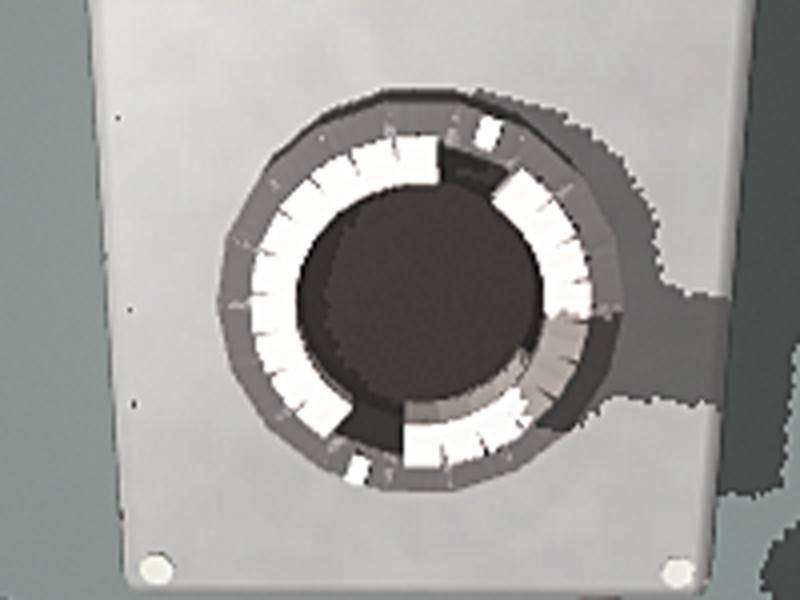

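Both slots show clearly. The ridges are at crop pixels (489,133) and (357,469), and the ring is centred at about (422,301).

```bash
python3 - <<'E'
from h import *
w=dict(np.load("w1.npz"))
f=lambda a:np.array(a)/4.+[215,151]-.375
q=bp(w,f([[489,133],[357,469],[470,172],[375,430]]),.114);print(q)
for a,b in((0,1),(2,3)):
  print((q[a]+q[b])/2,np.linalg.norm(q[a]-q[b]),np.arctan(*( (q[a]-q[b])[[1,0]][0]/(q[a]-q[b])[0],)))
print(bp(w,f([[252,301],[592,301],[422,135],[422,467]]),.114),bp(w,f([[422,301]]),.114))
# corners unit
print(bp(w,f([[95,0],[125,590],[752,0],[705,590]]),.086))
# cartridge approach
e=np.array([[.63993,.30036],[.5943,.26958]]);m=e.mean(0);y=np.arctan2(*(e[0]-e[1])[::-1]);print(m,y)
go([m[0],m[1],.24],y+np.pi/2)
E
```

```text
[[ 0.65786672 -0.22124175  0.114     ]
 [ 0.57870046 -0.21670539  0.114     ]
 [ 0.64905899 -0.22002204  0.114     ]
 [ 0.58871255 -0.21783158  0.114     ]]
[ 0.61828359 -0.21897357  0.114     ] 0.07929612163568953 -0.05723910996775633
[ 0.61888577 -0.21892681  0.114     ] 0.06038618145865749 -0.0362821442503174
[[ 0.60888993 -0.18421895  0.114     ]
 [ 0.63061322 -0.25351113  0.114     ]
 [ 0.65335259 -0.20821938  0.114     ]
 [ 0.58347183 -0.23034195  0.114     ]] [[ 0.61974918 -0.21885741  0.114     ]]
[[ 0.65650099 -0.13206408  0.086     ]
 [ 0.51883386 -0.17258535  0.086     ]
 [ 0.69979242 -0.26997181  0.086     ]
 [ 0.56250899 -0.31210101  0.086     ]]
[0.617115 0.28497 ] 0.593444726691763
shift [ 1.527e-01 -4.788e-01 -3.000e-04] rotvec [ 1.000e-04 -2.000e-04  2.851e+00]
shift [ 1.527e-01 -4.788e-01 -3.000e-04] rotvec [ 1.000e-04  1.000e-04 -2.906e-01]
```

```bash
python3 -m jog '[0.153,-0.479,0,0,0,-0.29,0,0.153,-0.479,0,0,0,-0.29,0,0.153,-0.479,0,0,0,-0.29,0,0.153,-0.479,0,0,0,-0.29,0,0.153,-0.479,0,0,0,-0.29,0,0.153,-0.479,0,0,0,-0.29,0,0.153,-0.479,0,0,0,-0.29,0,0.153,-0.479,0,0,0,-0.29,0,0.153,-0.479,0,0,0,-0.29,0,0.153,-0.479,0,0,0,-0.29,0,0.153,-0.479,0,0,0,-0.29,0]'
python3 - <<'E'
from h import *
w=camera("wrist");np.savez("w2.npz",**{k:np.array(v) for k,v in w.items()})
o=get_obs();print(o["time_s"],o["eef_pos"],o["q"])
c=proj(w,[[.617,.285,.085]])[0]
x,y=c.astype(int);x0=max(x-100,0);y0=max(y-75,0);print(c,x0,y0)
cv2.imwrite("pics/w2.png",cv2.resize(w["frame"][y0:y0+150,x0:x0+200,::-1],None,fx=4,fy=4,interpolation=2))
E
```

```text
time_s: 3.85
eef_pos: [0.6176, 0.2846, 0.2397]
eef_rot: [0.0, 0.956, 0.292, -0.0]
wrist_force: [0.7, -0.9, -0.8]
opening: 0.998
grasp_force: 0.0
3.9 [0.61758607 0.28461233 0.23972031] [ 2.57848882e-01  4.00198396e-01  1.30095753e+00 -2.53653144e-04
  1.44043044e+00  1.23635423e+00]
[315.57786056 223.17125149] 215 148
```

View pics/w2.png

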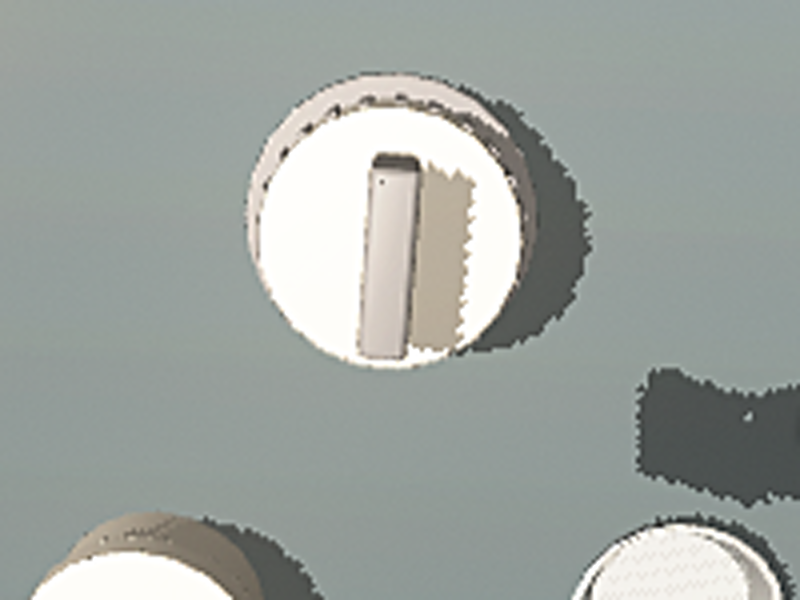

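The bar's top face runs from (396,168) to (382,358) in the crop. I'll compute the grasp.

```bash
python3 - <<'E'
from h import *
w=dict(np.load("w2.npz"))
f=lambda a:np.array(a)/4.+[215,148]-.375
q=bp(w,f([[396,168],[382.5,357.5]]),.085);m=q.mean(0);d=q[0]-q[1];y=np.arctan2(d[1],d[0]);print(q,m,y,np.linalg.norm(d))
go([m[0],m[1],.083],y+np.pi/2)
E
```

```text
[[0.64220913 0.30409583 0.085     ]
 [0.6028775  0.28163479 0.085     ]] [0.62254331 0.29286531 0.085     ] 0.518874183075807 0.04529320930462554
shift [ 0.0087 -0.0041  0.1567] rotvec [-1.0000e-04  4.0000e-04 -3.0681e+00]
shift [ 0.0087 -0.0041  0.1567] rotvec [0.0002 0.0001 0.0734]
```

```bash
python3 -m jog '[0.0087,-0.0041,0.06,0,0,0.073,0,0.0087,-0.0041,0.10,0,0,0.073,0,0.0087,-0.0041,0.13,0,0,0.073,0,0.0087,-0.0041,0.148,0,0,0.073,0,0.0087,-0.0041,0.155,0,0,0.073,0,0.0087,-0.0041,0.155,0,0,0.073,0,0.0087,-0.0041,0.155,0,0,0.073,0.5,0.0087,-0.0041,0.155,0,0,0.073,1,0.0087,-0.0041,0.155,0,0,0.073,1,0.0087,-0.0041,0.155,0,0,0.073,1,0.0087,-0.0041,0.155,0,0,0.073,1,0.0087,-0.0041,0.155,0,0,0.073,1,0.0087,-0.0041,0.155,0,0,0.073,1]'
```

```text
time_s: 5.52
eef_pos: [0.622, 0.2948, 0.0846]
eef_rot: [-0.0, 0.966, 0.258, -0.0]
wrist_force: [0.7, 0.2, 0.2]
opening: 0.002
grasp_force: 0.0
```

```bash
python3 - <<'E'
from h import *
w=camera("wrist");np.savez("w3.npz",**{k:np.array(v) for k,v in w.items()})
o=get_obs();print(o["eef_pos"],o["opening"],o["grasp_force"])
cv2.imwrite("pics/w3.png",w["frame"][:,:,::-1])
E
```

```text
[0.6219918  0.29479306 0.08454694] 0.004940198580253021 0.0
```

View pics/w3.png

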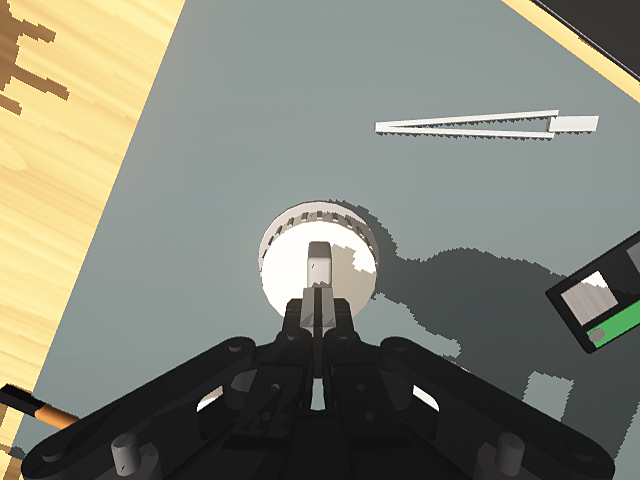

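```bash
python3 - <<'E'
from h import *
w=dict(np.load("w3.npz"));P,r=tool()
print("tip,grasp,tcp,tips+-11x",proj(w,P+r.apply([[0,0,.025],[0,0,.006],[0,0,0],[.011,0,.025],[-.011,0,.025]])))
m=np.array([.6225,.2929,.085]);d=np.array([np.cos(.519),np.sin(.519),0])*.023
print("bar",proj(w,[m+d,m-d,m]))
print("bar far end top/bottom edges",bp(w,[[319,257],[319,243]],.085),bp(w,[[319,243]],.085)-m)
t=camera("top");s=camera("scene");
for n,p in(("top",t),("scene",s)):
  for k in("cartridge","grip"):print(n,k,[(d["xyz"],d["confidence"]) for d in spot_in(p,k)[:2]])
x,y=proj(s,[P])[0].astype(int);cv2.imwrite("pics/s3.png",cv2.resize(s["frame"][y-75:y+75,x-100:x+100,::-1],None,fx=4,fy=4,interpolation=2))
E
```

```text
tip,grasp,tcp,tips+-11x [[315.91363766 278.50741358]
 [315.80284293 293.34543741]
 [315.76283181 298.70386942]
 [315.90549477 260.42552571]
 [315.9215049  295.97722873]]
bar [[319.83668153 256.5704111 ]
 [319.31173672 340.0596874 ]
 [319.5633839  300.03673519]]
bar far end top/bottom edges [[0.64208317 0.30454547 0.085     ]
 [0.64815634 0.30805646 0.085     ]] [[ 2.56563357e-02  1.51564567e-02 -1.38777878e-17]]
top cartridge [([0.6247, 0.2628, 0.0503], 0.76)]
top grip [([0.6181, 0.2635, 0.0487], 0.54)]
scene cartridge [([0.6313, 0.3073, 0.0586], 0.79)]
scene grip [([0.6324, 0.3087, 0.057], 0.68)]
```

View pics/s3.png

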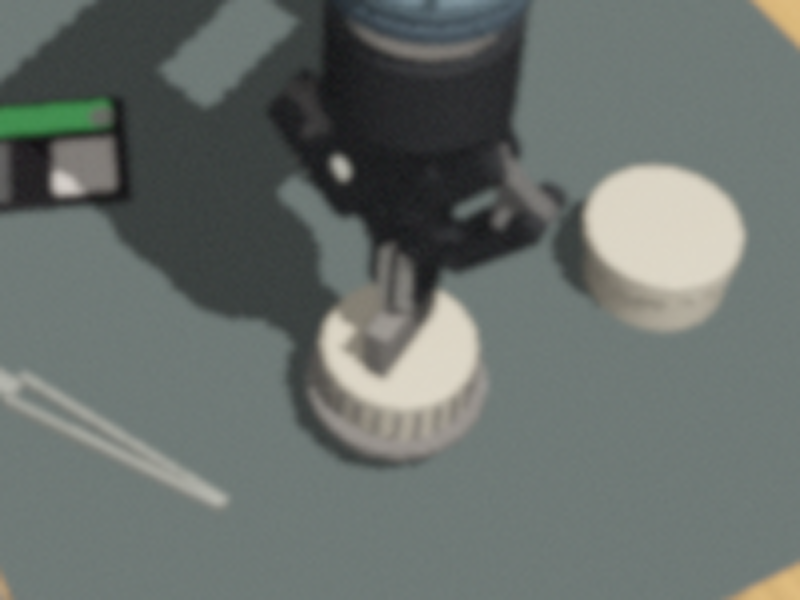

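```bash
python3 - <<'E'
import numpy as np,cv2
w=np.load("w3.npz")["frame"]
cv2.imwrite("pics/w3z.png",cv2.resize(w[220:370,220:420,::-1],None,fx=4,fy=4,interpolation=2))
E
```

```text
(no output)
```

View pics/w3z.png

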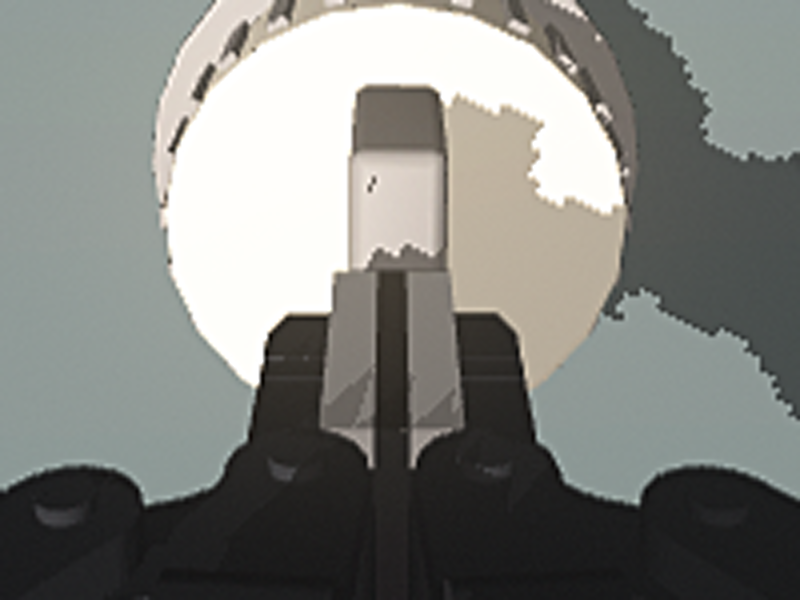

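The shut pads sit just above the bar's top (pad ends at crop row 271, with their shadow on the bar right there). So the real tips are about level with the TCP. I'll open, go down 26 mm and close again.

```bash
python3 -m jog '[0,0,-0.01,0,0,0,0,0,0,-0.01,0,0,0,0,0,0,-0.01,0,0,0,0,0,0,-0.01,0,0,0,0,0,0,0,0,0,0,0,0,0,0.012,0,0,0,0,0,0,0.02,0,0,0,0,0,0,0.026,0,0,0,0,0,0,0.026,0,0,0,0,0,0,0.026,0,0,0,0.5,0,0,0.026,0,0,0,1,0,0,0.026,0,0,0,1,0,0,0.026,0,0,0,1,0,0,0.026,0,0,0,1,0,0,0.026,0,0,0,1]'
```

```text
time_s: 7.75
eef_pos: [0.6223, 0.2948, 0.0589]
eef_rot: [0.0, 0.966, 0.258, 0.0]
wrist_force: [-0.3, -0.2, 1.5]
opening: 0.128
grasp_force: 60.0
```

```bash
python3 -m jog '[0,0,-0.03,0,0,0,1,0,0,-0.08,0,0,0,1,0,0,-0.13,0,0,0,1,0,0,-0.15,0,0,0,1,0,0,-0.15,0,0,0,1]'; python3 - <<'E'
from h import *
a=-.046
go([.6185,-.219,.208],a+np.pi/2)
print(get_obs()["q"])
E
```

```text
time_s: 8.38
eef_pos: [0.6224, 0.2949, 0.2092]
eef_rot: [-0.0, 0.966, 0.258, 0.001]
wrist_force: [-0.2, 0.4, -2.5]
opening: 0.125
grasp_force: 59.5
shift [-0.2596  0.4436  0.0009] rotvec [ 2.4000e-03 -2.0000e-04 -2.5738e+00]
shift [-0.2596  0.4436  0.0009] rotvec [-1.000e-04 -1.800e-03  5.678e-01]
[2.70623792e-01 4.40190528e-01 1.30812877e+00 6.08422700e-05
 1.39149013e+00 1.31957139e+00]
```

```bash
python3 -m jog '[-0.01,0.017,0,0,0,0.03,1,-0.03,0.051,0,0,0,0.08,1,-0.055,0.094,0,0,0,0.14,1,-0.08,0.137,0,0,0,0.2,1,-0.105,0.179,0,0,0,0.26,1,-0.13,0.222,0,0,0,0.32,1,-0.155,0.265,0,0,0,0.38,1,-0.18,0.308,0,0,0,0.44,1,-0.205,0.35,0,0,0,0.5,1,-0.23,0.393,0,0,0,0.54,1,-0.25,0.427,0,0,0,0.567,1,-0.258,0.441,0,0,0,0.567,1,-0.2596,0.4436,0,0,0,0.567,1,-0.2596,0.4436,0,0,0,0.567,1,-0.2596,0.4436,0,0,0,0.567,1]'
python3 - <<'E'
from h import *
go([.6185,-.219,.208],-.046+np.pi/2)
w=camera("wrist");P,r=tool()
# where bar/can should be in the picture
c=proj(w,P+r.apply([[0,0,-.03]]))[0];print(c,get_obs()["q"][5])
x,y=320,250
cv2.imwrite("pics/w4.png",cv2.resize(w["frame"][y-130:y+130,x-170:x+170,::-1],None,fx=2.3,fy=2.3,interpolation=2))
np.savez("w4.npz",**{k:np.array(v) for k,v in w.items()})
E
```

```text
time_s: 10.25
eef_pos: [0.6181, -0.2177, 0.2084]
eef_rot: [-0.0, 1.0, -0.022, -0.0]
wrist_force: [0.3, -0.9, -2.3]
opening: 0.12
grasp_force: 59.4
shift [0.0004 0.0013 0.0004] rotvec [-6.0000e-04 -8.0000e-04 -3.1391e+00]
shift [0.0004 0.0013 0.0004] rotvec [-0.0005  0.0004  0.0025]
[317.14187035 332.93151457] 1.0947443923120164
```

View pics/w4.png

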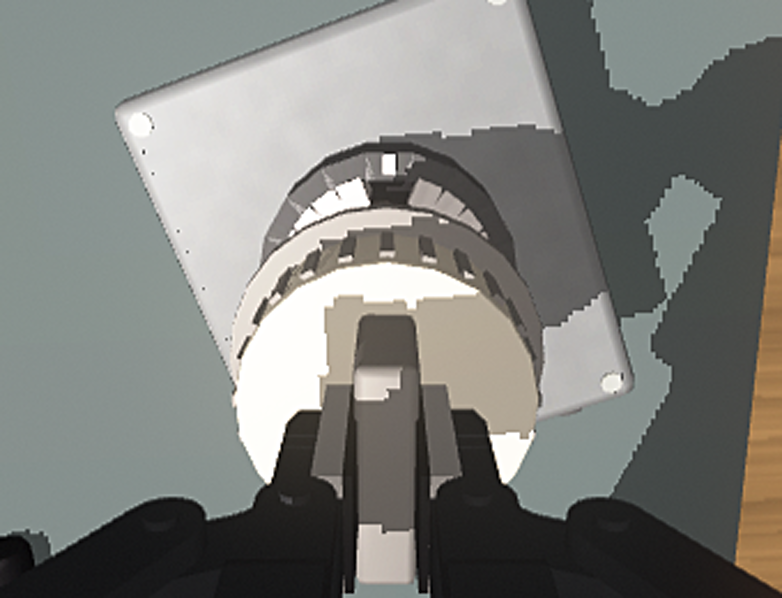

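Bar held squarely (crop rows 368–583, column 387). The far slot's ridge at (389,163) is in line with it. Now the axis offset.

```bash
python3 - <<'E'
from h import *
w=dict(np.load("w4.npz"));f=lambda a:np.array(a)/2.3+[150,120]-.28
P,r=tool()
q=bp(w,f([[386.5,368],[386,583]]),.2345);m=q.mean(0);print(m,np.linalg.norm(q[0]-q[1]),"tool:",r.inv().apply(q-P).round(4),r.inv().apply(m-P).round(4))
print("flange",[ (bp(w,f([[233,355],[542,355]]),.2084-.0589+.029)-P).round(4)])
k=bp(w,f([[389.5,163]]),.114)[0];print("ridge",k,"expected",np.array([.6185,-.219])+.0397*np.array([np.cos(-.046),np.sin(-.046)]))
E
```

```text
[ 0.61767127 -0.21798649  0.2345    ] 0.04515359863108608 tool: [[ 0.022   0.0002 -0.0259]
 [-0.0231  0.0002 -0.0259]] [-0.0006  0.0002 -0.0259]
flange [array([[ 0.0026,  0.0385, -0.0301],
       [-0.0008, -0.0399, -0.0301]])]
ridge [ 0.65808518 -0.22097049  0.114     ] expected [ 0.658158   -0.22082556]
```

```bash
python3 -m jog '[0.001,0.0013,0,0,0,0,1,0.001,0.0013,0.015,0,0,0,1,0.001,0.0013,0.028,0,0,0,1,0.001,0.0013,0.034,0,0,0,1,0.001,0.0013,0.037,0,0,0,1,0.001,0.0013,0.039,0,0,0,1,0.001,0.0013,0.041,0,0,0,1,0.001,0.0013,0.042,0,0,0,1,0.001,0.0013,0.043,0,0,0,1,0.001,0.0013,0.043,0,0,0,1]'
```

```text
time_s: 11.55
eef_pos: [0.619, -0.2202, 0.1655]
eef_rot: [-0.0, 1.0, -0.023, -0.0]
wrist_force: [0.0, 1.6, -1.6]
opening: 0.124
grasp_force: 59.5
```

```bash
python3 -m jog '[0,-0.001,0,0,0,0,1,0,-0.001,0.001,0,0,0,1,0,-0.001,0.002,0,0,0,1,0,-0.001,0.003,0,0,0,1,0,-0.001,0.003,0,0,0,1]'; python3 -m jog '[0,0,0.001,0,0,0,1,0,0,0.002,0,0,0,1,0,0,0.002,0,0,0,1]'
```

```text
time_s: 12.18
eef_pos: [0.619, -0.2195, 0.1624]
eef_rot: [-0.0, 1.0, -0.023, -0.0]
wrist_force: [-0.1, 0.4, -2.3]
opening: 0.122
grasp_force: 59.4
time_s: 12.55
eef_pos: [0.6192, -0.2196, 0.1609]
eef_rot: [0.0, 1.0, -0.023, 0.0]
wrist_force: [-0.8, -0.4, -0.9]
opening: 0.123
grasp_force: 59.7
```

Underside is 12 mm below the rim with no resistance, so the lugs are in the slots. Now push down against the spring.

```bash
python3 -m jog '[0,0,0.001,0,0,0,1,0,0,0.002,0,0,0,1,0,0,0.003,0,0,0,1,0,0,0.004,0,0,0,1,0,0,0.005,0,0,0,1,0,0,0.005,0,0,0,1]'; python3 -m jog '[0,0,0.001,0,0,0,1,0,0,0.002,0,0,0,1,0,0,0.003,0,0,0,1,0,0,0.004,0,0,0,1,0,0,0.005,0,0,0,1,0,0,0.005,0,0,0,1]'
```

```text
time_s: 13.3
eef_pos: [0.6192, -0.2197, 0.1559]
eef_rot: [0.0, 1.0, -0.023, 0.0]
wrist_force: [-0.4, -0.6, 3.6]
opening: 0.125
grasp_force: 60.3
time_s: 14.05
eef_pos: [0.6193, -0.2197, 0.1511]
eef_rot: [0.0, 1.0, -0.023, 0.0]
wrist_force: [-1.0, 0.4, 6.7]
opening: 0.122
grasp_force: 60.7
```

```bash
python3 -m jog '[0,0,0,0,0,0.05,1,0,0,0,0,0,0.15,1,0,0,0,0,0,0.25,1,0,0,0,0,0,0.35,1,0,0,0,0,0,0.45,1,0,0,0,0,0,0.5,1]'; python3 -c "
from bench import *;print(get_obs()['torque'])"
```

```text
time_s: 14.8
eef_pos: [0.6195, -0.2198, 0.1513]
eef_rot: [0.0, 0.963, -0.27, 0.001]
wrist_force: [-1.0, -0.5, 7.2]
opening: 0.122
grasp_force: 60.7
[-0.01088783  0.12405133  0.04163783]
```

Turning freely, so I'll continue.

```bash
python3 -m jog '[0,0,0,0,0,0.1,1,0,0,0,0,0,0.2,1,0,0,0,0,0,0.3,1,0,0,0,0,0,0.4,1,0,0,0,0,0,0.5,1,0,0,0,0,0,0.6,1,0,0,0,0,0,0.7,1,0,0,0,0,0,0.8,1,0,0,0,0,0,0.87,1,0,0,0,0,0,0.92,1,0,0,0,0,0,0.92,1]'; python3 -c "
from bench import *;print(get_obs()['torque'],get_obs()['q'][5])"
```

```text
time_s: 16.18
eef_pos: [0.6196, -0.2199, 0.1513]
eef_rot: [-0.0, 0.743, -0.669, 0.001]
wrist_force: [-0.5, -1.2, 5.7]
opening: 0.123
grasp_force: 60.7
[-0.01644699  0.10755692 -0.04090798] 2.5154813090948966
```

Turned 1.42 rad. The last bit goes in small steps until the stop shows in the torque.

```bash
python3 -m jog '[0,0,0,0,0,0.03,1,0,0,0,0,0,0.06,1,0,0,0,0,0,0.09,1,0,0,0,0,0,0.12,1,0,0,0,0,0,0.12,1]'; python3 -c "
from bench import *;print(get_obs()['torque'],get_obs()['q'][5])"; python3 -m jog '[0,0,0,0,0,0.02,1,0,0,0,0,0,0.04,1,0,0,0,0,0,0.04,1]'; python3 -c "
from bench import *;print(get_obs()['torque'],get_obs()['q'][5])"
```

```text
time_s: 16.8
eef_pos: [0.6195, -0.2198, 0.1513]
eef_rot: [0.0, -0.702, 0.712, -0.001]
wrist_force: [-0.9, -0.3, 6.7]
opening: 0.124
grasp_force: 60.7
[ 0.0365412   0.14979561 -0.03943967] 2.6352416860059447
time_s: 17.18
eef_pos: [0.6194, -0.2198, 0.1512]
eef_rot: [0.0, -0.688, 0.726, -0.001]
wrist_force: [-1.9, 0.3, 6.6]
opening: 0.129
grasp_force: 60.7
[ 0.03561224  0.23022862 -0.00964211] 2.6750732889405167
```

```bash
for i in 1 2; do python3 -m jog '[0,0,0,0,0,0.01,1,0,0,0,0,0,0.02,1,0,0,0,0,0,0.02,1]'|grep force; python3 -c "
from bench import *;print(get_obs()['torque'],get_obs()['q'][5])"; done
```

```text
wrist_force: [-2.5, 0.1, 6.5]
grasp_force: 60.7
[0.00851946 0.27659987 0.04296926] 2.694927610809038
wrist_force: [-3.4, 0.3, 7.7]
grasp_force: 60.8
[0.00556718 0.38333973 0.11388437] 2.714736023603331
```

Torque is rising, so this is the stop. I'll ease up into the notch, check, then let go.

```bash
python3 -m jog '[0,0,-0.001,0,0,-0.01,1,0,0,-0.002,0,0,-0.015,1,0,0,-0.003,0,0,-0.015,1,0,0,-0.004,0,0,-0.015,1,0,0,-0.004,0,0,-0.015,1]'; python3 -c "
from bench import *;print(get_obs()['torque'],get_obs()['q'][5])"
```

```text
time_s: 18.55
eef_pos: [0.6191, -0.2197, 0.1547]
eef_rot: [0.0, -0.678, 0.735, -0.0]
wrist_force: [-0.8, -1.0, 4.4]
opening: 0.124
grasp_force: 60.4
[-0.15553186  0.12587288 -0.08592033] 2.6999115011630463
```

```bash
python3 -m jog '[0,0,-0.0005,0,0,0,0.8,0,0,-0.0005,0,0,0,0.5,0,0,-0.0005,0,0,0,0.3,0,0,-0.0005,0,0,0,0,0,0,-0.0005,0,0,0,0,0,0,-0.0005,0,0,0,0,0,0,-0.0005,0,0,0,0,0,0,-0.02,0,0,0,0,0,0,-0.06,0,0,0,0,0,0,-0.1,0,0,0,0,0,0,-0.13,0,0,0,0,0,0,-0.13,0,0,0,0]'
python3 - <<'E'
from h import *
w=camera("wrist");P,r=tool();c=proj(w,[[.619,-.219,.18]])[0];x,y=c.astype(int);print(c)
x0=max(x-120,0);y0=max(y-90,0);print(x0,y0)
cv2.imwrite("pics/w5.png",cv2.resize(w["frame"][y0:y0+180,x0:x0+240,::-1],None,fx=3.3,fy=3.3,interpolation=2))
np.savez("w5.npz",**{k:np.array(v) for k,v in w.items()})
E
```

```text
time_s: 20.05
eef_pos: [0.6207, -0.2204, 0.2899]
eef_rot: [0.001, -0.679, 0.735, -0.004]
wrist_force: [0.4, -0.7, 0.3]
opening: 0.994
grasp_force: 0.0
[321.9259099  238.23048509]
201 148
```

View pics/w5.png

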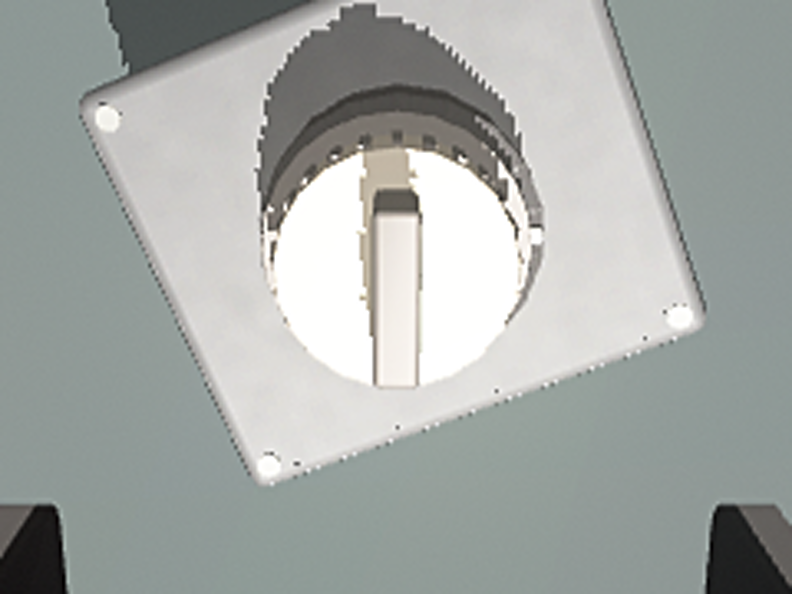

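The cartridge stands upright in the collar, with the bar (crop (397,212)–(395,387)) turned the full quarter and in line with the tool. At 18.2 mm depth it still rose freely under the spring, which is only possible in the notch. The gripper is clear, so I'm handing in.

```bash
python3 -c "
from bench import *;print(hand_in())"
```

```text
the job is handed in; nothing more can be done
None
```

The cartridge is in the socket, pushed below the lip, turned a quarter turn to the stop, let go and standing upright; I handed the job in at about 20 s. No verdict came back, and I inferred the lock from the force readings and the turn angle rather than measuring its final height.

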